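# Feed a hardwood block along the rollers into the drilling bay

### The job

Lay the drilled hardwood block flat and lengthwise on the infeed rollers, between the low guides and wholly outside the yellow head plate, then push it along the rollers into the drilling bay, under the plate and against the sprung orange ejector plate, until the red catch springs up behind it and holds it there. The head plate overhangs the mouth of the bay, so lean the tool back to push the last stretch. Leave the tin, the hex keys and the screwdriver where they are.

Things in the scene. Friction and masses are not known exactly. Their poses are not given: they have to be found in the camera images.
- feed: Fixed roller feed and drilling bay. Origin on the bench top, on its centre line; x = feed direction (infeed to bay), z up. Sizes in mm: ten free 20 mm rollers, x -190 to 182, tops at z 40. Low aluminium guides, tops at z 50, 58 apart from x -210 to 25, narrowing to 53 from x 60; infeed end open, flared. Back plate and grey column from x 224 to 276.
- infeed (a point): Point on the roller tops where the centre of the block's underside belongs when it is first laid on the feed (x = -120, z = 40 mm of the feed).
- bay (a point): Point on the roller tops below the centre of the block when it is held by the catch (x = 126, z = 40 mm of the feed); the block's rear face is then at x = 51 mm.
- guard_edge (a point): Middle of the lower edge of the yellow head plate over the bay mouth (feed x 25, z 175 mm). The plate is 110 wide, 10 thick, level, from here to feed x 280; it stands only on the grey column at its far end, its sides are open. Drill motor on top to z 250; chuck and drill below at x 130, down to z 113.
- catch (a joint): Red sprung catch, 18 mm wide, between the rollers at the bay mouth: a ramp hinged on its infeed side, rising to 8 mm above the roller tops at feed x 50 mm. 0 = up, about 0.3 rad while the block lies over it. The block's front end pushes it down (1 to 2 N); it springs up by itself once the block's rear face has passed feed x 51 mm.
- ejector (a joint): Orange sprung ejector plate at the back of the bay, 46 wide, 40 high; value = how far it is pressed back (m). 0: face at feed x 190 mm; stop at 0.022. Spring 3 N at 0, 6.3 N at the stop. The block must press it back at least 11 mm for the catch to spring up (13 to 20 mm is good); let go, it pushes the block back onto the catch.
- block: The drilled hardwood block, 50 x 150 x 48 mm (its x, y, z), about 0.4 to 0.75 kg, origin at the centre of its underside, lying flat on the bench at the start. Its y axis is the long one; either end may go first.
- block_center (a point): Centre of the hardwood block, 24 mm above its underside.
- tin: Bystander: flat round tin with a yellow lid, 76 mm across, 33 high; origin at the centre of its underside.
- hexkeys: Bystander: red folding hex-key set, 27 x 95 x 30 mm; origin at the centre of its underside.
- driver: Bystander: screwdriver with a red handle, 30 x 179 x 30 mm, lying along its y axis; origin at the centre of its underside.
Not all that is in view belongs to the job. Of the things that look like the block, the larger one is meant.

How it is judged:
By the outcome, as a careful person would: the job done as asked, in the order asked, and still so for the second after the job is handed in, with the robot touching nothing.
It also fails if it takes over 59 s, if anything falls off the work surface, if the arm or the gripper's body presses on something with over 40 N, if the wrist force passes 120 N, or if a joint passes its speed limit or range.

### The arm

A 6-joint arm with a two-finger parallel gripper is mounted at the origin on a cart in front of the work surface, level with it; the furniture and walls round the work are solid. World frame = base frame: x ahead of the robot, y to its left, z up, the work surface at z = 0. Lengths are in m, angles in rad, forces in N, time in s.
With the tool pointing down it reaches from about 0.425 to 0.95 m from the base axis. Payload 3.5 kg.
Tool frame: the origin (TCP) lies between the finger pads; the fingertips stand robot.tip_reach ahead of it and the grasp point (between the pads) lies 6 mm ahead of it (robot.tip_reach is the distance from the TCP to the fingertips, in m); z points along the fingers, y is the line along which they close (so a half turn about z gives the same grasp; the last joint's range is limited). The gripper opens to 85 mm and grips with 20 to 120 N. Pads are 22 mm wide; open, the fingers measure 114 mm over their backs; the gripper's body (76 mm by 85 mm) begins 54 mm behind the grasp point. The pads swing forward as they close: fully open they stand 13 mm farther back than shut.
Start: joints at [-1.253, 0.286, 1.577, -0, 1.279, -0.15], TCP at [0.304, -0.602, 0.256] pointing down, gripper open.
Joint ranges: [-2.77, 2.77], [-0.9, 2.22], [0.21, 2.48], [-1.53, 4.67], [0.24, 2.81], [-2.84, 2.84]. Speed limits (rad/s): [2.79, 2.79, 3.14, 3.14, 3.14, 3.14].

### API

Orientations are given as a unit quaternion [w, x, y, z].
In Python, from rig import robot, optics, ticket gives the robot as it stands. The module is installed in compiled form; this text tells all that it offers.
- The arm moves only by the shell command python3 -m jog 'ROWS' [FORCE]. ROWS is JSON, a list that holds one entry, the list of rows, each a list of 7 numbers: the finger opening in mm, from 0 to 85.4, then the shift along the world's x, y, z scaled (see below), then the turn, a rotation vector about the world's x, y, z scaled (see below). In form: [[[jaw, tx, ty, tz, rx, ry, rz], ...]]. A call has exactly 10 rows; each row shifts and turns the commanded pose from where the row before left it; what a row does not reach is not made up. The controller multiplies each number of a shift by 0.04 m and each number of a turn by 0.15 rad. A row lasts 1/8 s, in which the tool goes at most 62.5 mm and 10.7 degrees, less where a joint would pass 70% of its speed; a pose out of reach is approached as far as the arm can. A call with a number of a shift or a turn outside -1 to 1 is refused whole. A call with a gripper value outside its range is refused whole. The fingers move at their own pace and stop on an object; FORCE is the grip in N (left out, the last holds). Time passes only in rows, so rows that do not move let the fingers close, or fill a call up. It gives the time, the measured TCP pose, the force, the opening and the grip force at its end, in the units of the state.
- robot.observe(): the state, without advancing time (a new reading comes with each control period).
- optics.snapshot(name): name is "scene" or "side" or "wrist"; returns the picture (480x640x3 uint8, red, green, blue); there is no depth.
- optics.get_calibration(name): a dict with "fx", "fy", "cx", "cy" (pixels), "D" ([k1, k2, p1, p2, k3] as OpenCV has them; the pictures are not rectified), "R" (3x3) and "t" (3): a world point X has camera coordinates R X + t; the wrist camera has in their place "tool_from_camera" (4x4, takes a point from camera to tool coordinates, whose origin is the TCP and whose axes are the flange's). Camera axes: x right, y down, z forward; pixel columns grow to the right and rows downward; lengths in m; the calibration is good to about 2 mm. A picture is of the moment at which its call begins: read the wrist's pose just before it. get_calibration takes no time and is no camera call.
- ticket.job_done(): hands the job in; it is judged then, once.
The state is a dict: "time": time; "joints": joint angles; "dq": joint speeds; "tau": joint torques, N m; "position": TCP position; "tool_rot": TCP orientation; "wrist_force": force on the tool from outside, world axes, zero at the start; "wrist_torque": the same for the moment, N m; "opening": finger opening in m; "finger_force": force on a finger pad.
Only numpy, scipy, OpenCV 4.12 (cv2) and the standard library are available. Lean on these libraries where they do the work, as an engineer would, in place of code of your own. Each camera call takes 0.05 s, during which the arm holds its last target. There are 200 camera calls.

## Working session

There is one attempt and no reset: what is moved stays moved. The work goes in short steps, Python scripts to look and compute and a shell command to move; the robot and the scene stay as the last step left them, time stands still between calls to the robot, and variables do not carry over. Pictures are saved under pics/ and viewed, at most 10 in all, crops included, and the job is handed in when it is done.

```bash
mkdir -p pics; python3 - <<'E'
from rig import robot, optics, ticket
import cv2, numpy as np
s=robot.observe(); print(s, robot.tip_reach)
for n in("scene","side"):
    im=optics.snapshot(n); cv2.imwrite(f"pics/{n}0.png",im[:,:,::-1]); c=optics.get_calibration(n); print(n,c)
print(optics.get_calibration("wrist"))
E
```

```text
{'time': 0.0, 'joints': array([-1.25297567e+00,  2.87218573e-01,  1.57820380e+00,  1.74981113e-06,
        1.27860706e+00, -1.50041260e-01]), 'dq': array([ 0.00049698, -0.00176961, -0.00130057,  0.0018136 , -0.00043509,
       -0.00040658]), 'tau': array([-4.98573063e-04, -4.05987525e+01, -2.92623872e+01, -1.84752057e-04,
        5.89601143e-03,  1.15976562e-06]), 'position': array([ 0.3042198 , -0.60187341,  0.25489733]), 'tool_rot': array([-1.21417276e-03,  9.72762041e-01,  2.31802778e-01, -1.01255730e-04]), 'wrist_force': array([-0.40398067, -0.56606015,  0.28197221]), 'wrist_torque': array([-0.01423037,  0.0032379 ,  0.01823472]), 'finger_force': 0.0, 'opening': 0.08533161585494234} 0.025
scene {'fx': 614.6434690222789, 'fy': 614.6434690222789, 'cx': 320.60996599457553, 'cy': 248.30145857662117, 'D': array([-0.01390321,  0.        ,  0.        ,  0.        ,  0.        ]), 'R': array([[ 0.78915941, -0.61412008,  0.00916237],
       [-0.28603607, -0.38068293, -0.87935424],
       [ 0.54351706,  0.6913299 , -0.47608001]]), 't': array([-0.49241863,  0.26257735,  1.40947449])}
side {
[... 219 characters left out ...]
00582041],
       [ 0.06533292,  0.78213767, -0.6196711 ],
       [-0.05897093, -0.6168862 , -0.78484002]]), 't': array([0.59812387, 0.10247694, 1.34654893])}
{'fx': 370.2232937753653, 'fy': 370.2232937753653, 'cx': 313.4386634959364, 'cy': 237.7262332939557, 'D': array([-0.04392327,  0.        ,  0.        ,  0.        ,  0.        ]), 'tool_from_camera': array([[ 8.32752529e-04, -9.49849123e-01, -3.12707451e-01,
         8.10672209e-02],
       [ 9.99999562e-01,  6.57119385e-04,  6.67038446e-04,
         7.62180209e-04],
       [-4.28099755e-04, -3.12707870e-01,  9.49849254e-01,
        -1.17554927e-01],
       [ 0.00000000e+00,  0.00000000e+00,  0.00000000e+00,
         1.00000000e+00]])}
```

View pics/scene0.png

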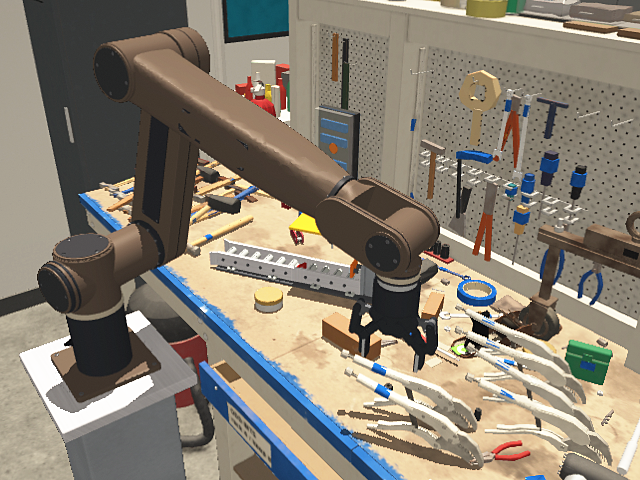

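View pics/side0.png

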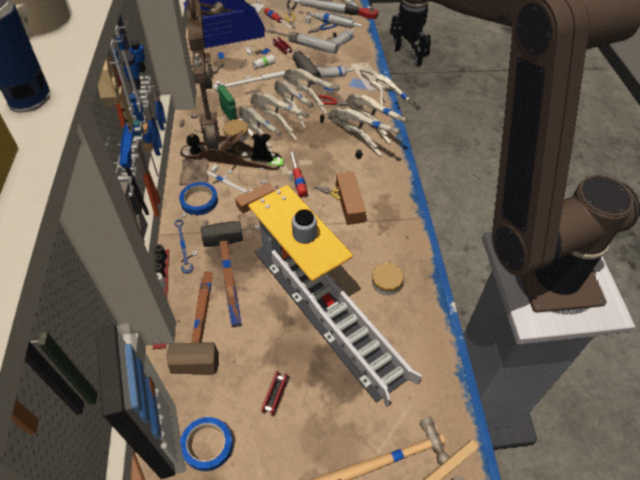

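The scene picture shows the feed from (215,255) to (360,290), the tin at (268,298), and brown blocks at (350,335) and (432,305). The side picture shows the plate at (300,230), the infeed end at (400,385), the tin at (388,278), and three brown blocks at (350,197), (257,196) and (192,357). I'll enlarge the side view and measure them.

```bash
cat > h.py <<'E'
from rig import robot, optics, ticket
import cv2, numpy as np
from scipy.spatial.transform import Rotation as Ro
def cam(n):
    c=optics.get_calibration(n); K=np.array([[c['fx'],0,c['cx']],[0,c['fy'],c['cy']],[0,0,1]]); D=np.array(c['D'])
    if n=='wrist':
        s=robot.observe(); q=s['tool_rot']; T=np.eye(4); T[:3,:3]=Ro.from_quat([q[1],q[2],q[3],q[0]]).as_matrix(); T[:3,3]=s['position']
        W=T@c['tool_from_camera']; R=W[:3,:3].T; t=-R@W[:3,3]
    else: R,t=np.array(c['R']),np.array(c['t'])
    return K,D,R,t
def rp(C,px,z):
    K,D,R,t=C; p=cv2.undistortPoints(np.array(px,float).reshape(-1,1,2),K,D).reshape(-1,2)
    d=np.c_[p,np.ones(len(p))]@R; o=-R.T@t
    return o+d*((z-o[2])/d[:,2])[:,None]
def proj(C,X):
    K,D,R,t=C; return cv2.projectPoints(np.array(X,float).reshape(-1,1,3),cv2.Rodrigues(R)[0],t,K,D)[0].reshape(-1,2)
E
python3 - <<'E'
from h import *
im=cv2.imread("pics/side0.png"); C=cam("side")
cv2.imwrite("pics/crop1.png",cv2.resize(im[160:400,170:430],None,fx=2.5,fy=2.5,interpolation=cv2.INTER_CUBIC))
hsv=cv2.cvtColor(im,cv2.COLOR_BGR2HSV)
def quad(m,n):
    for c in cv2.findContours(m,0,2)[0]:
        if cv2.contourArea(c)>150:
            r=cv2.minAreaRect(c); print(n,cv2.contourArea(c),np.round(cv2.boxPoints(r)).tolist())
y=cv2.inRange(hsv,(22,170,150),(32,255,255)); quad(y,'yellow')
print(hsv[190,348],hsv[195,255],hsv[250,350] ,hsv[215,355])
b=cv2.inRange(hsv,(5,110,60),(14,220,190)); quad(b,'brown')
cv2.imwrite("pics/m.png",b)
E
```

```text
yellow 2915.0 [[249.0, 206.0], [282.0, 177.0], [350.0, 254.0], [317.0, 283.0]]
[ 13 124 169] [ 13 122 170] [ 15 102 175] [ 12 150  80]
brown 191.5 [[130.0, 452.0], [144.0, 452.0], [144.0, 479.0], [130.0, 479.0]]
brown 563.5 [[190.0, 342.0], [202.0, 270.0], [213.0, 272.0], [201.0, 344.0]]
brown 255.5 [[222.0, 269.0], [232.0, 267.0], [239.0, 312.0], [230.0, 314.0]]
brown 390.5 [[233.0, 199.0], [269.0, 181.0], [276.0, 196.0], [241.0, 214.0]]
brown 1007.0 [[332.0, 174.0], [353.0, 168.0], [368.0, 220.0], [347.0, 226.0]]
brown 288.5 [[141.0, 174.0], [151.0, 171.0], [164.0, 214.0], [155.0, 217.0]]
```

View pics/crop1.png

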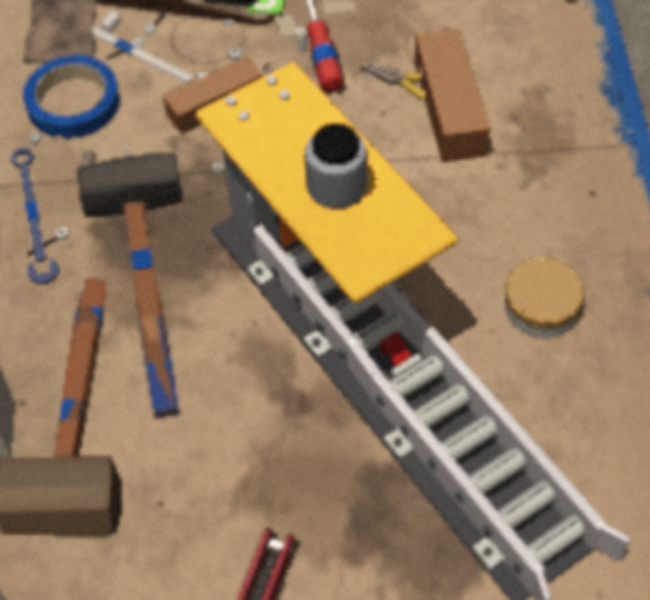

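```bash
python3 - <<'E'
from h import *
C=cam("side"); f=lambda p:np.array(p)/2.5+[170,160]
def show(n,p,z):
    X=rp(C,f(p),z)[:,:2]; print(n,X.round(4).tolist(),'c',X.mean(0).round(4),'edges',np.linalg.norm(X-np.roll(X,-1,0),axis=1).round(3)); return X
X=show('block',[(418,37),(458,28),(490,128),(443,138)],.048)
d=(X[2]+X[3]-X[0]-X[1]); print('long dir deg',np.degrees(np.arctan2(d[1],d[0])))
show('block2',[(164,98),(250,58),(262,72),(178,110)],.048)
Y=show('plate',[(197,113),(295,63),(457,240),(358,300)],.185)
e=(Y[0]+Y[1]-Y[2]-Y[3]); th=np.arctan2(e[1],e[0]); print('feed yaw',np.degrees(th))
u=np.array([np.cos(th),np.sin(th)]); O=(Y[2]+Y[3])/2-25e-3*u; print('origin',O)
G=show('guideL',[(258,228),(545,590)],.05);H=show('guideR',[(430,333),(610,535)],.05)
for g in(G,H):
    e=g[0]-g[1]; print('gyaw',np.degrees(np.arctan2(e[1],e[0])), (g-O)@u,(g-O)@np.array([-u[1],u[0]]))
E
```

```text
block [[0.5238, -0.3499], [0.4783, -0.3601], [0.4635, -0.2126], [0.5137, -0.2031]] c [ 0.4948 -0.2814] edges [0.047 0.148 0.051 0.147]
long dir deg 94.8213908227455
block2 [[0.8006, -0.2828], [0.7083, -0.3333], [0.6961, -0.3115], [0.7858, -0.2645]] c [ 0.7477 -0.298 ] edges [0.105 0.025 0.101 0.024]
plate [[0.7534, -0.136], [0.6612, -0.1911], [0.5351, 0.026], [0.6234, 0.0795]] c [ 0.6433 -0.0554] edges [0.107 0.251 0.103 0.252]
feed yaw -59.37634203664789
origin [0.56655608 0.07427251]
guideL [[0.7073, -0.1019], [0.4875, 0.2866]] c [0.5974 0.0923] edges [0.446 0.446]
guideR [[0.5537, 0.0319], [0.4254, 0.2438]] c [0.4896 0.1379] edges [0.248 0.248]
gyaw -60.5053083022483 [ 0.22334402 -0.22295178] [0.03136805 0.04016308]
gyaw -58.813717659405135 [ 0.02997027 -0.21780616] [-0.03262479 -0.03505795]
```

The block's two long corners give 148 x 50 mm at side (352,196). The other similar one, at (257,196), is only about 103 mm long, and the box at (192,357) is a dark mallet head. So the target is (352,196), and crop1 confirms it. Moving above it now.

```bash
python3 -m jog '[[[85,0.48,0.8,-0.14,0,0,0.8],[85,0.48,0.8,-0.14,0,0,0.8],[85,0.48,0.8,-0.14,0,0,0.8],[85,0.48,0.8,-0.14,0,0,0.8],[85,0.48,0.8,-0.14,0,0,0.8],[85,0.48,0.8,-0.14,0,0,0.8],[85,0.48,0.8,-0.14,0,0,0.8],[85,0.48,0.8,-0.14,0,0,0.8],[85,0.48,0.8,-0.14,0,0,0.8],[85,0.44,0.8,-0.14,0,0,0.7]]]' 40
python3 - <<'E'
from h import *
C=cam('wrist'); im=optics.snapshot('wrist')[:,:,::-1].copy(); cv2.imwrite('pics/w1.png',im)
s=robot.observe();R=Ro.from_quat(np.roll(s['tool_rot'],-1)).as_matrix();print(s['position'],R.round(3).tolist())
m=cv2.inRange(cv2.cvtColor(im,cv2.COLOR_BGR2HSV),(5,100,60),(14,220,220))
c=max(cv2.findContours(m,0,2)[0],key=cv2.contourArea);print(cv2.contourArea(c))
r=cv2.minAreaRect(c);b=cv2.boxPoints(r);print(b.round())
X=rp(C,b,.048);print(X.round(4))
c2=cv2.approxPolyDP(c,8,True).reshape(-1,2);print(c2.tolist(),rp(C,c2,.048).round(4).tolist())
E
```

```text
time: 1.35
position: [0.4951, -0.2811, 0.1997]
tool_rot: [-0.0, 0.676, 0.737, -0.0]
wrist_force: [-0.1, -0.0, 0.6]
opening: 0.0846
finger_force: 0.0
[ 0.49606971 -0.27737552  0.19857691] [[-0.09, 0.996, -0.001], [0.996, 0.09, 0.004], [0.005, -0.0, -1.0]]
12150.5
[[266. 320.]
 [269. 130.]
 [345. 131.]
 [342. 321.]]
[[ 0.4637 -0.3644  0.048 ]
 [ 0.4587 -0.2132  0.048 ]
 [ 0.5119 -0.2094  0.048 ]
 [ 0.5265 -0.3601  0.048 ]]
[[280, 132], [270, 167], [279, 240], [267, 243], [279, 244], [282, 318], [340, 319], [344, 136]] [[0.4667, -0.2139, 0.048], [0.461, -0.239, 0.048], [0.4707, -0.2939, 0.048], [0.4616, -0.2972, 0.048], [0.4708, -0.2972, 0.048], [0.477, -0.3617, 0.048], [0.5248, -0.3585, 0.048], [0.5118, -0.2128, 0.048]]
```

View pics/w1.png

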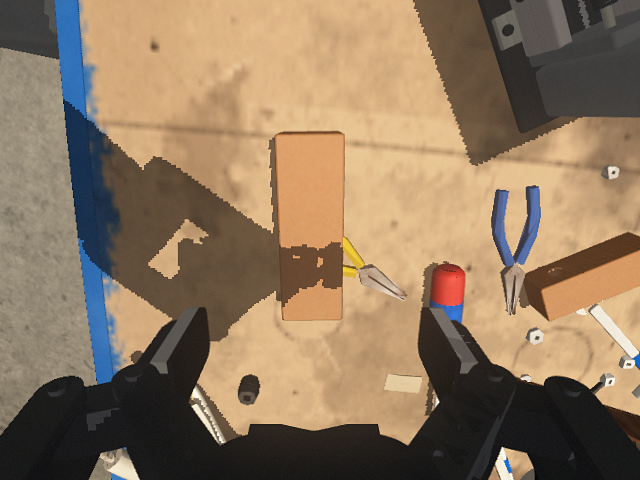

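The wrist picture shows the block's top face with corners at about (276,132), (344,131), (342,319) and (282,320). Small yellow pliers lie beside it at (345–405,237–298). Computing the block's pose and how far the pliers clear the finger.

```bash
python3 - <<'E'
from h import *
C=cam('wrist')
X=rp(C,[(276,132),(344,131),(342,319),(282,320)],.048)[:,:2]
print(X.round(4).tolist(),X.mean(0).round(4),np.linalg.norm(X-np.roll(X,-1,0),axis=1).round(3))
d=X[0]+X[1]-X[2]-X[3];print(np.degrees(np.arctan2(d[1],d[0])))
print(rp(C,[(345,238),(358,265),(348,275),(405,298)],.01).round(3).tolist())
E
```

```text
[[0.4646, -0.2099], [0.512, -0.2049], [0.5276, -0.353], [0.4785, -0.3584]] [ 0.4957 -0.2816] [0.048 0.149 0.049 0.149]
95.6916840268343
[[0.526, -0.295, 0.01], [0.541, -0.319, 0.01], [0.533, -0.33, 0.01], [0.588, -0.348, 0.01]]
```

```bash
python3 -m jog '[[[85,0,0.26,-0.5,0,0,0],[85,0,0,-0.7,0,0,0],[85,0,0,-0.7,0,0,0],[85,0,0,-0.7,0,0,0],[85,0,0,-0.7,0,0,0],[85,0,0,-0.6,0,0,0],[85,0,0,-0.08,0,0,0],[45,0,0,0,0,0,0],[45,0,0,0,0,0,0],[45,0,0,0,0,0,0]]]' 60; python3 -m jog '[[[45,0,0,0,0,0,0],[45,0,0,0,0,0,0],[45,0,0,0.3,0,0,0],[45,0,0,0.8,0,0,0],[45,0,0,0.9,0,0,0],[45,0,0,0.9,0,0,0],[45,0,0,0.9,0,0,0],[45,0,0,0.9,0,0,0],[45,0,0,0.9,0,0,0],[45,0,0,0.9,0,0,0]]]'
```

```text
time: 2.65
position: [0.4956, -0.2728, 0.0427]
tool_rot: [0.001, 0.678, 0.735, 0.0]
wrist_force: [0.0, 0.5, 3.1]
opening: 0.0488
finger_force: 65.5
time: 3.9
position: [0.494, -0.2712, 0.3008]
tool_rot: [-0.001, 0.677, 0.736, 0.0]
wrist_force: [0.2, -0.6, -5.1]
opening: 0.049
finger_force: 64.6
```

```bash
python3 -m jog '[[[45,0,0.6,0,0,0,0.2],[45,0,1,0,0,0,0.3],[45,0,1,0,0,0,0.3],[45,0,1,0,0,0,0.3],[45,0,1,0,0,0,0.3],[45,0,1,0,0,0,0.3],[45,0,1,0,0,0,0.3],[45,0,1,0,0,0,0.3],[45,0.1,1,0,0,0,0.3],[45,0.1,1,0,0,0,0.34]]]'; python3 -m jog '[[[45,0,1,0,0,0,0],[45,0,0.86,0,0,0,0],[45,0,0,0,0,0,0],[45,0,0,-0.3,0,0,0],[45,0,0,-0.4,0,0,0],[45,0,0,-0.4,0,0,0],[45,0,0,-0.4,0,0,0],[45,0,0,-0.4,0,0,0],[45,0,0,0,0,0,0],[45,0,0,0,0,0,0]]]'
python3 - <<'E'
from h import *
C=cam('wrist'); im=optics.snapshot('wrist')[:,:,::-1]; cv2.imwrite('pics/w2.png',im)
s=optics.snapshot('side')[:,:,::-1]; cv2.imwrite('pics/s2.png',s)
cv2.imwrite('pics/s2c.png',cv2.resize(s[200:400,230:430],None,fx=3,fy=3,interpolation=cv2.INTER_CUBIC))
o=robot.observe();R=Ro.from_quat(np.roll(o['tool_rot'],-1)).as_matrix();print(o['position'],R.round(3).tolist(),o['joints'].round(2))
E
```

```text
time: 5.15
position: [0.5005, 0.1143, 0.298]
tool_rot: [-0.002, 0.499, 0.867, -0.001]
wrist_force: [0.6, -0.1, -3.9]
opening: 0.0489
finger_force: 64.9
time: 6.4
position: [0.5032, 0.1864, 0.2256]
tool_rot: [0.0, 0.5, 0.866, 0.0]
wrist_force: [0.2, -1.0, -3.4]
opening: 0.0489
finger_force: 64.6
[0.50343129 0.18648533 0.226189  ] [[-0.5, 0.866, 0.002], [0.866, 0.5, 0.0], [-0.001, 0.002, -1.0]] [ 0.17  0.01  1.95 -0.    1.19 -0.36]
```

View pics/w2.png

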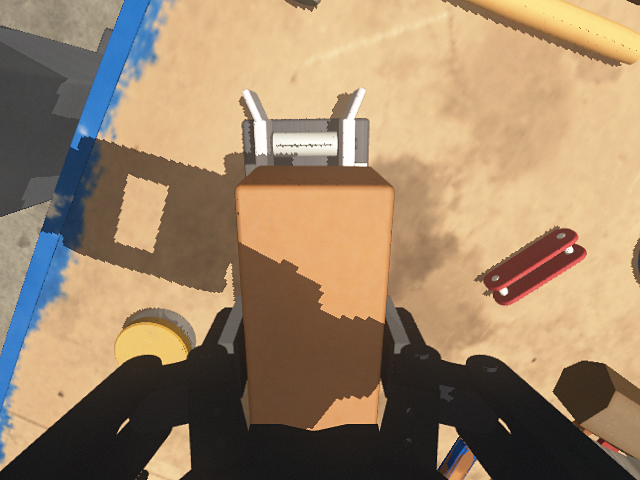

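View pics/s2c.png

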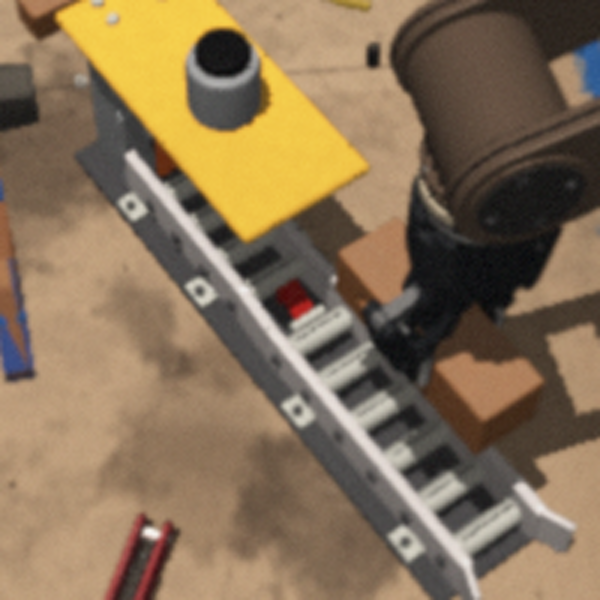

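The wrist picture shows the infeed end at (305,145), with guide tops at about x 253–268 and 345–355 in rows 120–165. The block is held with its far top edge from (237,185) to (393,185). The side crop shows the red catch at (295,298) and clear rollers. Now the lateral fit.

```bash
python3 - <<'E'
from h import *
im=cv2.imread('pics/w2.png'); 
for r in (126,135,150,160): print(r,[(c,int(im[r,c].min())) for c in range(238,376,3)])
C=cam('wrist'); G=[(268,126),(346,126),(270,160),(342,160)]
a=np.radians(-59.7);u=np.array([np.cos(a),np.sin(a)]);v=np.array([-u[1],u[0]])
o=robot.observe()['position'][:2]; O=np.array([.5666,.0743])
X=rp(C,G,.05)[:,:2];print(X.round(4),((X-O)@u).round(4),((X-O)@v).round(4),((X-o)@v).round(4))
B=rp(C,[(237,185),(393,185),(249,420),(379,420)],.234)[:,:2];print(((B-O)@u).round(4),((B-o)@v).round(4),'tcp feed',((o-O)@u).round(4),((o-O)@v).round(4))
S=cam('side'); f=lambda p:np.array(p)/3+[230,200]
P=rp(S,f([(455,545),(245,300),(135,160),(515,500),(330,285)]),.05)[:,:2];print('side guides',((P-O)@u).round(4),((P-O)@v).round(4))
Y=rp(S,f([(247,240),(367,165)]),.185)[:,:2];print('plate edge',((Y-O)@u).round(4),((Y-O)@v).round(4))
K=rp(S,f([(300,305)]),.043)[:,:2];print('catch',((K-O)@u),((K-O)@v))
E
```

```text
126 [(238, 151), (241, 101), (244, 109), (247, 115), (250, 58), (253, 71), (256, 248), (259, 250), (262, 253), (265, 241), (268, 132), (271, 132), (274, 120), (277, 120), (280, 121), (283, 117), (286, 122), (289, 122), (292, 124), (295, 123), (298, 129), (301, 126), (304, 125), (307, 126), (310, 125), (313, 125), (316, 125), (319, 128), (322, 136), (325, 132), (328, 67), (331, 69), (334, 71), (337, 68), (340, 104), (343, 217), (346, 253), (349, 254), (352, 255), (355, 139), (358, 131), (361, 137), (364, 132), (367, 122), (370, 161), (373, 158)]
135 [(238, 150), (241, 158), (244, 101), (247, 117), (250, 57), (253, 48), (256, 246), (259, 250), (262, 253), (265, 247), (268, 131), (271, 99), (274, 206), (277, 203), (280, 203), (283, 204), (286, 204), (289, 204), (292, 205), (295, 203), (298, 205), (301, 203), (304, 204), (307, 203), (310, 202), (313, 201), (316, 203), (319, 198), (322, 202), (325, 200), (328, 200), (331, 198), (334, 196), (337, 78), (340, 103), (343, 221), (346, 253), (349, 254), (352, 255), (355, 120), (358, 132), (361, 137), (364, 130), (367, 118), (370, 158), (373, 15
[... 829 characters left out ...]
21), (310, 123), (313, 124), (316, 126), (319, 125), (322, 132), (325, 132), (328, 64), (331, 66), (334, 65), (337, 65), (340, 100), (343, 229), (346, 252), (349, 253), (352, 255), (355, 124), (358, 128), (361, 135), (364, 127), (367, 102), (370, 155), (373, 139)]
[[0.4383 0.2323]
 [0.4898 0.262 ]
 [0.4516 0.2104]
 [0.5005 0.2386]] [-0.2012 -0.2008 -0.1755 -0.1752] [-0.0311  0.0284 -0.0306  0.0258] [-0.0332  0.0263 -0.0326  0.0237]
[-0.1889 -0.1886 -0.0997 -0.0993] [-0.0219  0.0248 -0.0238  0.0254] tcp feed -0.1287 0.0021
side guides [-0.1912  0.0553  0.2152 -0.1897  0.0289] [ 0.0297  0.035   0.0324 -0.026  -0.0258]
plate edge [0.0252 0.0285] [ 0.0532 -0.0523]
catch [0.03104686] [0.00080723]
```

```bash
python3 -m jog '[[[45,-0.075,-0.045,-0.3,0,0,0],[45,0,0,-0.5,0,0,0],[45,0,0,-0.5,0,0,0],[45,0,0,-0.5,0,0,0],[45,0,0,-0.5,0,0,0],[45,0,0,-0.5,0,0,0],[45,0,0,-0.3,0,0,0],[45,0,0,0,0,0,0],[45,0,0,0,0,0,0],[45,0,0,0,0,0,0]]]'
python3 - <<'E'
from h import *
C=cam('wrist'); im=optics.snapshot('wrist')[:,:,::-1].copy(); cv2.imwrite('pics/w3.png',im)
s=optics.snapshot('side')[:,:,::-1]; cv2.imwrite('pics/s3.png',s)
cv2.imwrite('pics/c3.png',np.hstack([cv2.resize(im[20:200,190:430],None,fx=1.65,fy=1.65),cv2.resize(s[200:400,230:430],(396,396))[:297]]))
o=robot.observe();R=Ro.from_quat(np.roll(o['tool_rot'],-1)).as_matrix();print(o['position'],R.round(3).tolist())
E
```

```text
time: 7.75
position: [0.5006, 0.1847, 0.1022]
tool_rot: [0.001, 0.5, 0.866, 0.001]
wrist_force: [-0.3, -0.1, -4.0]
opening: 0.0492
finger_force: 64.7
[0.50030415 0.1846646  0.10196176] [[-0.5, 0.866, 0.002], [0.866, 0.5, 0.0], [-0.001, 0.001, -1.0]]
```

View pics/w3.png

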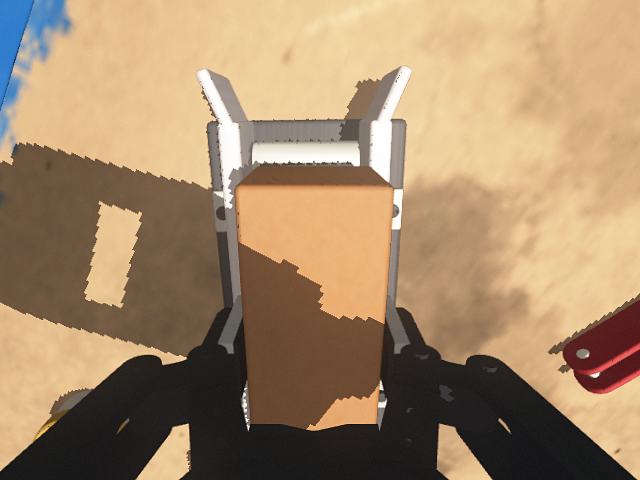

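The wrist picture shows guide inner edges at about (239,125) and (370,125), with the block's top edge from (237,185) to (393,185).

```bash
python3 - <<'E'
from h import *
im=cv2.imread('pics/w3.png').min(2).astype(int)
for r in (130,145,158): print(r,im[r,212:260:2].tolist(),im[r,352:404:2].tolist())
C=cam('wrist'); o=robot.observe()['position'][:2]
a=np.radians(-59.9);u=np.array([np.cos(a),np.sin(a)]);v=np.array([-u[1],u[0]])
for z,r in((.05,130),(.05,158),(.04,150)): 
    X=rp(C,[(236,r),(240,r),(370,r),(374,r),(252,r),(360,r)],z)[:,:2]; print(z,r,((X-o)@v*1e3).round(1))
B=rp(C,[(237,185),(393,185),(244,420),(380,420)],.109)[:,:2]; print(((B-o)@v*1e3).round(1))
E
```

```text
130 [117, 115, 117, 175, 241, 248, 249, 252, 255, 255, 252, 253, 249, 226, 140, 144, 136, 138, 134, 132, 135, 125, 125, 121] [75, 76, 74, 79, 109, 109, 108, 111, 110, 157, 234, 254, 254, 254, 254, 254, 254, 254, 255, 249, 132, 144, 145, 142, 139, 141]
145 [114, 120, 117, 104, 186, 246, 248, 249, 249, 251, 252, 253, 252, 242, 172, 140, 139, 139, 135, 105, 104, 201, 201, 201] [190, 189, 187, 183, 110, 114, 112, 114, 109, 149, 190, 255, 254, 254, 254, 254, 254, 254, 254, 223, 140, 145, 149, 141, 142, 135]
158 [101, 113, 117, 117, 173, 236, 247, 248, 249, 250, 252, 252, 253, 248, 222, 139, 144, 137, 140, 101, 229, 236, 237, 237] [249, 249, 249, 244, 101, 110, 110, 112, 116, 201, 248, 254, 254, 254, 254, 254, 254, 254, 252, 193, 140, 146, 143, 138, 140, 122]
0.05 130 [-33.3 -31.5  25.9  27.7 -26.2  21.5]
0.05 158 [-34.1 -32.3  26.4  28.2 -26.8  21.9]
0.04 150 [-35.9 -34.   27.8  29.7 -28.3  23. ]
[-22.2  24.7 -25.8  26. ]
```

```bash
python3 -m jog '[[[45,-0.07,-0.04,0,0,0,0],[45,0,0,-0.12,0,0,0],[45,0,0,-0.12,0,0,0],[45,0,0,-0.12,0,0,0],[45,0,0,-0.1,0,0,0],[45,0,0,0,0,0,0],[45,0,0,0,0,0,0],[45,0,0,0,0,0,0],[45,0,0,0,0,0,0],[45,0,0,0,0,0,0]]]'
```

```text
time: 9.1
position: [0.4971, 0.183, 0.0828]
tool_rot: [0.0, 0.5, 0.866, 0.0]
wrist_force: [0.6, 0.5, -4.0]
opening: 0.0495
finger_force: 64.9
```

```bash
python3 -m jog '[[[45,0,0,-0.03,0,0,0],[45,0,0,-0.03,0,0,0],[45,0,0,0,0,0,0],[45,0,0,0,0,0,0],[45,0,0,0,0,0,0],[45,0,0,0,0,0,0],[45,0,0,0,0,0,0],[45,0,0,0,0,0,0],[45,0,0,0,0,0,0],[45,0,0,0,0,0,0]]]'
```

```text
time: 10.35
position: [0.4974, 0.1827, 0.0826]
tool_rot: [-0.0, 0.5, 0.866, -0.001]
wrist_force: [-5.3, -2.9, 9.4]
opening: 0.0492
finger_force: 66.6
```

```bash
python3 -m jog '[[[60,0,0,0.02,0,0,0],[80,0,0,0,0,0,0],[80,0,0,0,0,0,0],[80,0,0,0.2,0,0,0],[80,0,0,0.5,0,0,0],[80,0,0,0.9,0,0,0],[80,0,0,0.9,0,0,0],[80,0,0,0.9,0,0,0],[80,0,0,0,0,0,0],[80,0,0,0,0,0,0]]]'
python3 - <<'E'
from h import *
C=cam('wrist'); im=optics.snapshot('wrist')[:,:,::-1].copy(); cv2.imwrite('pics/w4.png',im)
s=optics.snapshot('side')[:,:,::-1]; cv2.imwrite('pics/s4.png',s)
cv2.imwrite('pics/c4.png',np.hstack([cv2.resize(im,(400,300)),cv2.resize(s[220:400,220:460],(400,300))]))
E
```

```text
time: 11.6
position: [0.4965, 0.1829, 0.2165]
tool_rot: [-0.0, 0.5, 0.866, -0.0]
wrist_force: [0.5, -0.3, -0.3]
opening: 0.0799
finger_force: 0.0
```

View pics/c4.png

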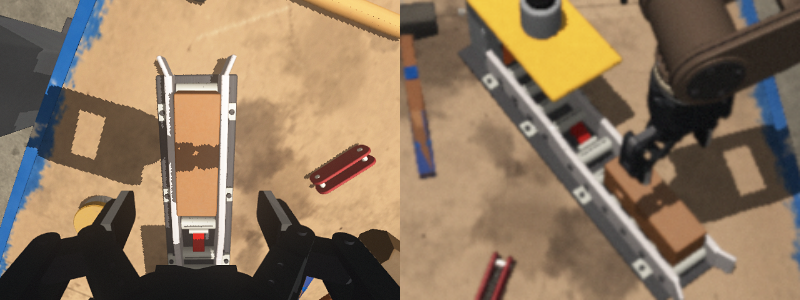

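The wrist half shows the block flat between the guides, (175–215, 93–216) in the half-scale picture, with the red catch ahead of it at (199,240). The side half agrees. Next I'll lean the tool back about 50°, close the fingers and move behind the block.

```bash
python3 - <<'E'
from h import *
im=cv2.imread('pics/w4.png')
h=cv2.cvtColor(im,cv2.COLOR_BGR2HSV); m=cv2.inRange(h,(5,90,40),(16,230,230)); m[:,:270]=0; m[:,355:]=0
c=max(cv2.findContours(m,0,2)[0],key=cv2.contourArea); print(cv2.boundingRect(c))
b=cv2.boxPoints(cv2.minAreaRect(c)); X=rp(cam('wrist'),b,.088)[:,:2]
a=np.radians(-59.9);u=np.array([np.cos(a),np.sin(a)]);v=np.array([-u[1],u[0]]);O=np.array([.5666,.0743]); o=robot.observe()['position'][:2]
print(b.round().tolist(),((X-O)@u).round(3),((X-O)@v).round(4),'tcp',(o-O)@u,(o-O)@v)
E
python3 -m jog '[[[0,-0.15,0.26,0,-0.5,-0.29,0],[0,-0.15,0.26,0,-0.5,-0.29,0],[0,-0.15,0.26,0,-0.5,-0.29,0],[0,-0.15,0.26,0,-0.5,-0.29,0],[0,-0.15,0.26,0,-0.5,-0.29,0],[0,-0.15,0.26,0,-0.5,-0.29,0],[0,-0.15,0.26,0,-0.5,-0.29,0],[0,-0.15,0.26,0,-0.5,-0.29,0],[0,-0.15,0.26,0,-0.5,-0.29,0],[0,-0.15,0.26,0,-0.5,-0.29,0]]]' 40
python3 - <<'E'
from h import *
o=robot.observe();R=Ro.from_quat(np.roll(o['tool_rot'],-1)).as_matrix();print(o['position'],R.round(3).tolist(),o['joints'].round(2))
E
```

```text
(278, 145, 76, 202)
[[278.0, 145.0], [353.0, 145.0], [353.0, 346.0], [278.0, 346.0]] [-0.191 -0.191 -0.04  -0.04 ] [-0.0291  0.0194  0.0242 -0.0339] tcp -0.12926375242200494 -0.0066580823353610125
time: 12.95
position: [0.4362, 0.287, 0.2155]
tool_rot: [0.365, 0.453, 0.786, -0.211]
wrist_force: [-0.6, -0.5, 0.1]
opening: 0.0001
finger_force: 0.0
[0.43620139 0.28695083 0.21552504] [[-0.323, 0.866, 0.382], [0.558, 0.501, -0.662], [-0.764, -0.001, -0.645]] [ 0.71  0.16  1.96 -0.88  1.35  0.54]
```

```bash
python3 -m jog '[[[0,0,0,-0.6,0,0,0],[0,0,0,-0.6,0,0,0],[0,0,0,-0.6,0,0,0],[0,0,0,-0.6,0,0,0],[0,0,0,-0.6,0,0,0],[0,0,0,-0.4,0,0,0],[0,0.13,-0.22,0,0,0,0],[0,0.13,-0.22,0,0,0,0],[0,0.06,-0.11,0,0,0,0],[0,0.06,-0.11,0,0,0,0]]]'; python3 -m jog '[[[0,0.06,-0.11,0,0,0,0],[0,0.06,-0.11,0,0,0,0],[0,0.13,-0.22,0,0,0,0],[0,0.13,-0.22,0,0,0,0],[0,0.13,-0.22,0,0,0,0],[0,0.13,-0.22,0,0,0,0],[0,0.13,-0.22,0,0,0,0],[0,0.13,-0.22,0,0,0,0],[0,0.13,-0.22,0,0,0,0],[0,0.06,-0.11,0,0,0,0]]]'
python3 - <<'E'
from h import *
u=np.array([.5015,-.865]);o=robot.observe();d=o['position'][:2]-[.5666,.0743];print('tcp x',d@u,'y',d@[.865,.5015])
a=optics.snapshot('side')[:,:,::-1];b=optics.snapshot('scene')[:,:,::-1];w=optics.snapshot('wrist')[:,:,::-1]
cv2.imwrite('pics/c5.png',np.vstack([np.hstack([cv2.resize(a[200:400,220:460],(400,333)),cv2.resize(b[200:350,200:380],(400,333))]),cv2.resize(w[100:400],(800,266))[:, :800]]))
E
```

```text
time: 14.2
position: [0.4528, 0.2603, 0.082]
tool_rot: [0.365, 0.454, 0.786, -0.209]
wrist_force: [0.2, -0.4, 0.0]
opening: -0.0001
finger_force: 0.0
time: 15.45
position: [0.4961, 0.1853, 0.0811]
tool_rot: [0.364, 0.454, 0.786, -0.209]
wrist_force: [-0.9, 1.9, 0.7]
opening: 0.0003
finger_force: 0.8
tcp x -0.13131990053702175 y -0.005316402685770487
```

View pics/c5.png

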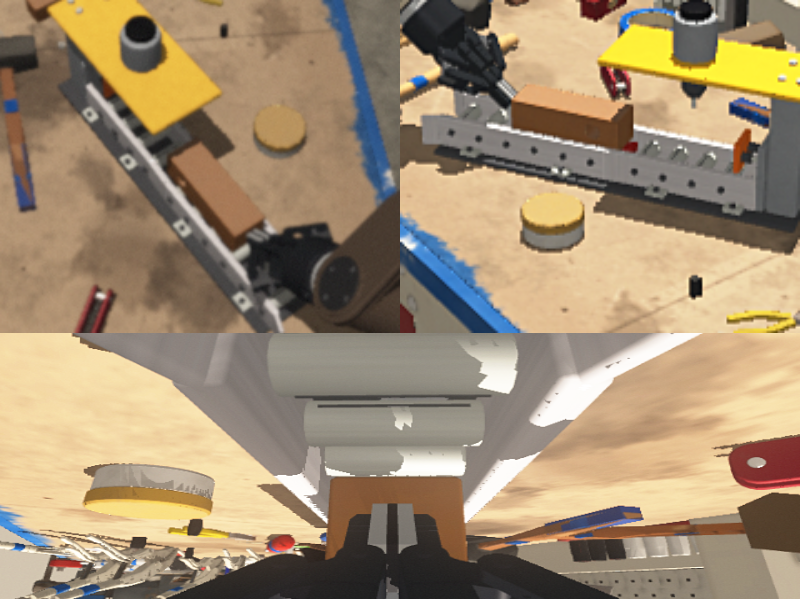

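The block is being pushed: the tips sit on its rear face at (505,95) in the scene crop, and its front has reached the catch at (630,147). Continuing.

```bash
python3 -m jog '[[[0,0.09,-0.15,0,0,0,0],[0,0.09,-0.15,0,0,0,0],[0,0.09,-0.15,0,0,0,0],[0,0.09,-0.15,0,0,0,0],[0,0.09,-0.15,0,0,0,0],[0,0.09,-0.15,0,0,0,0],[0,0.09,-0.15,0,0,0,0],[0,0.09,-0.15,0,0,0,0],[0,0.09,-0.15,0,0,0,0],[0,0.09,-0.15,0,0,0,0]]]'; python3 -m jog '[[[0,0.09,-0.15,0,0,0,0],[0,0.09,-0.15,0,0,0,0],[0,0.09,-0.15,0,0,0,0],[0,0.09,-0.15,0,0,0,0],[0,0.06,-0.11,0,0,0,0],[0,0.06,-0.11,0,0,0,0],[0,0.06,-0.11,0,0,0,0],[0,0.06,-0.11,0,0,0,0],[0,0,0,0,0,0,0],[0,0,0,0,0,0,0]]]'
python3 - <<'E'
from h import *
u=np.array([.5015,-.865]);o=robot.observe();d=o['position'][:2]-[.5666,.0743];print('tcp x',d@u,'y',d@[.865,.5015],'f',o['wrist_force'][:2]@u,o['joints'].round(2))
a=optics.snapshot('side')[:,:,::-1];b=optics.snapshot('scene')[:,:,::-1]
cv2.imwrite('pics/c6.png',np.hstack([cv2.resize(a[170:370,220:430],(400,400)),cv2.resize(b[190:340,230:390],(400,400))]))
E
```

```text
time: 16.85
position: [0.532, 0.1254, 0.0811]
tool_rot: [0.364, 0.454, 0.786, -0.209]
wrist_force: [-0.0, 1.0, -0.4]
opening: -0.0001
finger_force: 0.6
time: 18.1
position: [0.5559, 0.084, 0.0813]
tool_rot: [0.364, 0.454, 0.786, -0.209]
wrist_force: [1.1, -0.4, 0.1]
opening: 0.0001
finger_force: 0.0
tcp x -0.01376686298697253 y -0.004432471668838832 f 0.9333264822771921 [ 0.26  0.32  2.07 -1.19  0.92  0.6 ]
```

View pics/c6.png

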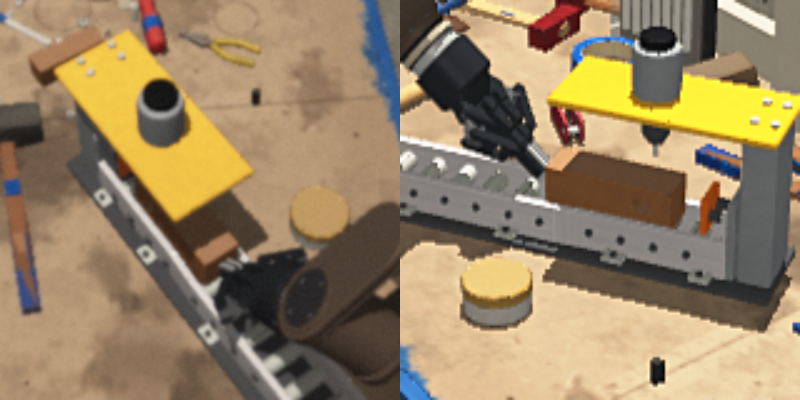

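The block is under the plate about 20 mm short of the ejector (scene crop: block end at (685,205), ejector at (710,208)). The gripper clears the plate edge.

```bash
python3 -m jog '[[[0,0.063,-0.108,0,0,0,0],[0,0.063,-0.108,0,0,0,0],[0,0.063,-0.108,0,0,0,0],[0,0.063,-0.108,0,0,0,0],[0,0.063,-0.108,0,0,0,0],[0,0.063,-0.108,0,0,0,0],[0,0.063,-0.108,0,0,0,0],[0,0,0,0,0,0,0],[0,0,0,0,0,0,0],[0,0,0,0,0,0,0]]]'
python3 - <<'E'
from h import *
u=np.array([.5015,-.865]);o=robot.observe();d=o['position'][:2]-[.5666,.0743];print('tcp x',d@u,'y',d@[.865,.5015],'f',o['wrist_force'][:2]@u)
E
```

```text
time: 19.45
position: [0.5733, 0.054, 0.0811]
tool_rot: [0.364, 0.454, 0.786, -0.209]
wrist_force: [-2.2, 0.9, 1.0]
opening: 0.0004
finger_force: 1.2
tcp x 0.02088505073748735 y -0.004367669470577159 f -1.8232825466270686
```

```bash
python3 -m jog '[[[0,0.025,-0.043,0,0,0,0],[0,0.025,-0.043,0,0,0,0],[0,0.025,-0.043,0,0,0,0],[0,0.025,-0.043,0,0,0,0],[0,0,0,0,0,0,0],[0,0,0,0,0,0,0],[0,0,0,0,0,0,0],[0,0,0,0,0,0,0],[0,0,0,0,0,0,0],[0,0,0,0,0,0,0]]]'
python3 - <<'E'
from h import *
u=np.array([.5015,-.865]);o=robot.observe();d=o['position'][:2]-[.5666,.0743];print('tcp x',d@u,'y',d@[.865,.5015],'f',o['wrist_force'][:2]@u)
for i in range(4): optics.snapshot('side'); print(robot.observe()['wrist_force'][:2]@u)
a=optics.snapshot('side')[:,:,::-1];b=optics.snapshot('scene')[:,:,::-1]
cv2.imwrite('pics/c7.png',np.hstack([cv2.resize(a[200:300,250:350],(400,400)),cv2.resize(b[220:310,280:370],(400,400),interpolation=cv2.INTER_CUBIC)]))
E
```

```text
time: 20.7
position: [0.5774, 0.047, 0.0811]
tool_rot: [0.364, 0.454, 0.786, -0.209]
wrist_force: [-1.4, 3.7, -0.3]
opening: -0.0001
finger_force: 1.8
tcp x 0.029025387211461914 y -0.004323309465113249 f -3.8645047188775155
-3.333395346134232
-4.0030792806560065
-3.387961847364243
-3.2728848010722236
```

```bash
python3 -m jog '[[[0,0.025,-0.043,0,0,0,0],[0,0.025,-0.043,0,0,0,0],[0,0.025,-0.043,0,0,0,0],[0,0.025,-0.043,0,0,0,0],[0,0.025,-0.043,0,0,0,0],[0,0,0,0,0,0,0],[0,0,0,0,0,0,0],[0,0,0,0,0,0,0],[0,0,0,0,0,0,0],[0,0,0,0,0,0,0]]]'
python3 - <<'E'
from h import *
u=np.array([.5015,-.865]);o=robot.observe();d=o['position'][:2]-[.5666,.0743];print('tcp x',d@u,'y',d@[.865,.5015],'f',o['wrist_force'][:2]@u)
for i in range(4): optics.snapshot('side'); print(robot.observe()['wrist_force'][:2]@u)
a=optics.snapshot('side')[:,:,::-1];b=optics.snapshot('scene')[:,:,::-1]
cv2.imwrite('pics/c8.png',np.hstack([cv2.resize(a[200:300,250:350],(400,400)),cv2.resize(b[220:310,280:370],(400,400),interpolation=cv2.INTER_CUBIC)]))
E
```

```text
time: 22.25
position: [0.5823, 0.0387, 0.0811]
tool_rot: [0.364, 0.454, 0.786, -0.209]
wrist_force: [-3.0, 5.2, 0.9]
opening: 0.0001
finger_force: 2.8
tcp x 0.038659126815257294 y -0.004230301923124213 f -6.041000220250924
-5.819823107763571
-5.490430196075885
-5.459450293929571
-5.727437903330914
```

Push force is about 5.7 N, so the ejector is pressed back some 14–18 mm. I'll back off 8 mm: if the catch is up, the force drops to zero, and if not, about 4 N stays.

```bash
python3 -m jog '[[[0,-0.025,0.043,0,0,0,0],[0,-0.025,0.043,0,0,0,0],[0,-0.025,0.043,0,0,0,0],[0,-0.025,0.043,0,0,0,0],[0,0,0,0,0,0,0],[0,0,0,0,0,0,0],[0,0,0,0,0,0,0],[0,0,0,0,0,0,0],[0,0,0,0,0,0,0],[0,0,0,0,0,0,0]]]'
python3 - <<'E'
from h import *
u=np.array([.5015,-.865]);o=robot.observe();d=o['position'][:2]-[.5666,.0743];print('tcp x',d@u)
for i in range(4): optics.snapshot('side'); print(robot.observe()['wrist_force'][:2]@u)
E
```

```text
time: 23.8
position: [0.5783, 0.0455, 0.0811]
tool_rot: [0.364, 0.454, 0.786, -0.209]
wrist_force: [-3.0, 4.9, 0.4]
opening: 0.0001
finger_force: 2.6
tcp x 0.030839696523748558
-5.108048314593532
-4.750605906336138
-5.306834437258509
-4.90110609686116
```

```bash
python3 - <<'E'
from h import *
C=cam('scene'); u=np.array([.5015,-.865]);v=np.array([.865,.5015]);O=np.array([.5666,.0743])-.0045*v
P=lambda x,y,z: proj(C,[[*(O+x*u+y*v),z]])[0]
for x in(.190,.201,.206,.212): print('ejector top near corner',x,P(x,-.023,.08).round(1),P(x,.023,.08).round(1))
print('rear top near',[P(x,-.025,.088).round(1).tolist() for x in(.04,.051,.06)])
now=optics.snapshot('scene')[:,:,::-1]; cv2.imwrite('pics/now.png',now)
def ana(im,n,f):
    h=cv2.cvtColor(im,cv2.COLOR_BGR2HSV); m=cv2.inRange(h,(3,180,90),(14,255,255)); ys,xs=np.nonzero(m)
    p=np.array([f(x,y) for x,y in zip(xs,ys)]); p=p[(p[:,0]>330)&(p[:,0]<380)]
    if len(p): print(n,'orange n',len(p),'x',np.percentile(p[:,0],[2,50,98]).round(1),'y',np.percentile(p[:,1],[2,50,98]).round(1))
ana(now,'now',lambda x,y:(x,y))
ana(cv2.imread('pics/c6.png')[:,400:],'c6',lambda x,y:(230+x*160/400,190+y*150/400))
for k in(7,8): ana(cv2.imread(f'pics/c{k}.png')[:,400:],f'c{k}',lambda x,y:(280+x*90/400,220+y*90/400))
# block near-top edge line: rear corner along row
g=cv2.cvtColor(now,cv2.COLOR_BGR2HSV)
for r in(262,268,274): print(r,[(c,*map(int,g[r,c])) for c in range(348,372,2)])
E
```

```text
ejector top near corner 0.19 [348.8 266.7] [354.5 258.9]
ejector top near corner 0.201 [352.7 267.5] [358.3 259.7]
ejector top near corner 0.206 [354.5 267.9] [360. 260.]
ejector top near corner 0.212 [356.6 268.3] [362.1 260.5]
rear top near [[297.3, 253.8], [301.0, 254.6], [304.0, 255.2]]
now orange n 207 x [331. 337. 361.] y [ 38.1 151.  276.9]
c6 orange n 512 x [350.4 353.2 357.2] y [259.  266.9 276.6]
c7 orange n 1870 x [337.  356.5 361. ] y [259.4 267.7 277.6]
c8 orange n 1461 x [342.8 359.2 363.9] y [259.8 269.5 278.5]
262 [(348, 13, 121, 95), (350, 13, 124, 97), (352, 13, 118, 97), (354, 13, 121, 95), (356, 13, 137, 91), (358, 10, 222, 149), (360, 10, 231, 136), (362, 20, 73, 255), (364, 14, 56, 133), (366, 90, 9, 87), (368, 50, 8, 102), (370, 90, 3, 97)]
268 [(348, 13, 162, 104), (350, 12, 165, 102), (352, 13, 162, 101), (354, 11, 193, 107), (356, 10, 220, 167), (358, 11, 217, 134), (360, 11, 227, 117), (362, 100, 16, 98), (364, 105, 6, 86), (366, 90, 3, 93), (368, 30, 3, 97), (370, 90, 5, 98)]
274 [(348, 13, 163, 103), (350, 13, 161, 103), (352, 12, 159, 101), (354, 11, 213, 134), (356, 11, 225, 168), (358, 11, 240, 123), (360, 0, 6, 80), (362, 80, 8, 97), (364, 45, 6, 81), (366, 110, 8, 96), (368, 90, 5, 96), (370, 75, 5, 96)]
```

Image shifts give ejector travel of about 19 mm at full push and about 11 mm now. That is right at the catch, so the test hasn't settled it yet. Backing off further.

```bash
python3 -m jog '[[[0,-0.025,0.043,0,0,0,0],[0,-0.025,0.043,0,0,0,0],[0,-0.025,0.043,0,0,0,0],[0,-0.025,0.043,0,0,0,0],[0,0,0,0,0,0,0],[0,0,0,0,0,0,0],[0,0,0,0,0,0,0],[0,0,0,0,0,0,0],[0,0,0,0,0,0,0],[0,0,0,0,0,0,0]]]'
cat > m.py <<'E'
from h import *
u=np.array([.5015,-.865]);o=robot.observe();d=o['position'][:2]-[.5666,.0743];print('tcp x',d@u)
for i in range(3): now=optics.snapshot('scene')[:,:,::-1]; print(robot.observe()['wrist_force'][:2]@u)
h=cv2.cvtColor(now,cv2.COLOR_BGR2HSV); m=cv2.inRange(h,(3,180,90),(14,255,255))[250:285,345:375]; ys,xs=np.nonzero(m)
print('orange x',np.percentile(xs+345,[2,50,98]),'n',len(xs))
E
python3 m.py
```

```text
time: 25.3
position: [0.5744, 0.0522, 0.0811]
tool_rot: [0.364, 0.454, 0.786, -0.209]
wrist_force: [-0.4, 0.4, 0.9]
opening: 0.0
finger_force: 0.0
tcp x 0.02305899747707177
0.28797933979878587
-0.5994169249247778
1.493448674629363
orange x [354. 356. 361.] n 88
```

The force is now zero while the ejector stays pressed, so the catch holds the block. Retreating clear.

```bash
python3 -m jog '[[[0,-0.13,0.22,0,0,0,0],[0,-0.25,0.43,0,0,0,0],[0,-0.25,0.43,0,0,0,0],[0,-0.25,0.43,0,0,0,0],[0,-0.25,0.43,0,0,0,0],[0,-0.13,0.22,0.4,0,0,0],[0,0,0,0.8,0,0,0],[0,0,0,0.8,0,0,0],[0,0,0,0,0,0,0],[0,0,0,0,0,0,0]]]'
python3 m.py; python3 - <<'E'
from h import *
im=optics.snapshot('side')[:,:,::-1];h=cv2.cvtColor(im,cv2.COLOR_BGR2HSV)
m=(cv2.inRange(h,(0,180,90),(3,255,255))|cv2.inRange(h,(174,180,90),(180,255,255)))[270:330,300:350];print('red catch px in side',int((m>0).sum()))
a=cv2.imread('pics/side0.png')
for n,(x0,x1,y0,y1) in dict(tin=(370,408,260,298),hex=(258,292,368,418),driver=(288,310,150,198)).items():
    print(n,'changed px',int((cv2.absdiff(a,im)[y0:y1,x0:x1].max(2)>60).sum()))
E
```

```text
time: 26.7
position: [0.5236, 0.1388, 0.1611]
tool_rot: [0.364, 0.454, 0.786, -0.209]
wrist_force: [0.5, -0.3, -1.3]
opening: 0.0001
finger_force: 0.0
tcp x -0.07732111769280117
0.6807268480398088
0.9857077086470721
0.8383337179261398
orange x [354. 356. 361.] n 86
red catch px in side 25
tin changed px 47
hex changed px 0
driver changed px 0
```

```bash
python3 -c "from rig import ticket; print(ticket.job_done())"
```

```text
the job is handed in; nothing more can be done
None
```

The block is in the drilling bay, held against the ejector (about 11 mm pressed) after the tool drew clear at 26.7 s. The hex keys and screwdriver look unmoved. A few pixels changed around the tin, which the arm never went near; I put that down to shadow but did not check. The job is handed in.

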